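Close the bench power box and switch it on

TASK

Put the loose white cover on the open grey power box and press it down one corner after another until all four clips have clicked and it lies flush on the rim all round. Only then push the red lever fully over to on. Leave the other things on the bench where they are.

Things in the scene. Friction and masses are not known exactly. Their poses are not given: they have to be found in the camera images.
- box: Open grey plastic power box, screwed to the bench (does not move), 142 mm (its x) x 102 mm (its y) x 50 mm high, walls 6 mm. Origin: centre of its underside, on the bench; z up. An orange spring clip stands near each inside corner. A grey switch block (70 x 50 x 25 mm high) is centred at box x = 0, y = +80 mm; a black cable gland sticks out 32 mm on the -y side.
- box_mouth (a point): Centre of the box's open mouth, level with the rim, 50 mm above the bench; axes as the box. The cover goes on here, either way round (0 or 180 deg), its studs inside the four corners with about 1 mm play. Laid on, it rests on the clips about 10 mm too high (cover origin about 41 mm above the bench); fully home its plate lies on the rim (origin 31 mm, plate top 54 mm).
- cover: The box's loose white cover: plate 142 mm (its x) x 102 mm (y) x 4 mm, four studs below it ending in 8 mm balls, blue finger rib 44 (x) x 14 (y) x 22 mm high in the middle of its top; about 0.11 kg. Origin: under the plate's centre at the level of the studs' lower ends, 19 mm below the plate's underside. It starts standing on its studs on the bench (plate top 23 mm high).
- cover_grip (a point): Middle of the cover's blue rib, 36 mm above the cover's origin, where it can be gripped across its 14 mm (the cover's y).
- corner0 (a point): Underside of the cover's plate over the stud at cover x = -59.5 mm, y = -40.2 mm; a grey round mark 16 mm wide on the plate's top, 4 mm higher, shows where to press. 50 mm above the bench when home. It clicks home when pressed there with about 5 to 12 N and stays down; the diagonal corner tips up meanwhile (up to 20 mm above home). Press neighbours in turn: pressing the diagonal next can pop this one out.
- corner1 (a point): Underside of the cover's plate over the stud at cover x = -59.5 mm, y = +40.2 mm; a grey round mark 16 mm wide on the plate's top, 4 mm higher, shows where to press. 50 mm above the bench when home. It clicks home when pressed there with about 5 to 12 N and stays down; the diagonal corner tips up meanwhile (up to 20 mm above home). Press neighbours in turn: pressing the diagonal next can pop this one out.
- corner2 (a point): Underside of the cover's plate over the stud at cover x = +59.5 mm, y = +40.2 mm; a grey round mark 16 mm wide on the plate's top, 4 mm higher, shows where to press. 50 mm above the bench when home. It clicks home when pressed there with about 5 to 12 N and stays down; the diagonal corner tips up meanwhile (up to 20 mm above home). Press neighbours in turn: pressing the diagonal next can pop this one out.
- corner3 (a point): Underside of the cover's plate over the stud at cover x = +59.5 mm, y = -40.2 mm; a grey round mark 16 mm wide on the plate's top, 4 mm higher, shows where to press. 50 mm above the bench when home. It clicks home when pressed there with about 5 to 12 N and stays down; the diagonal corner tips up meanwhile (up to 20 mm above home). Press neighbours in turn: pressing the diagonal next can pop this one out.
- switch (a joint): Angle of the lever switch in rad: 0 = off, leaning to the box's -x; 1.0 = fully on, leaning to the box's +x. It turns about an axis along the box's y, 22 mm above the bench, at box x = 0, y = +80 mm; it stays where it is left and needs under 2 N.
- switch_tip (a point): Centre of the red ball (26 mm) at the end of the 80 mm lever; 92 mm above the bench at either end of the swing, at box x = -38 mm when off and +38 mm when on, y = +80 mm.
- thermos: Bystander, leave alone: turquoise vacuum flask, 84 mm across, 260 mm tall. Origin: centre of its underside.
- cup: Bystander, leave alone: white paper cup, 68 mm across, 85 mm tall. Origin: centre of its underside.
- mallet: Bystander, leave alone: wooden mallet lying down, 260 mm long. Origin: centre of its underside.
- driver: Bystander, leave alone: screwdriver with a yellow handle, 200 mm long, lying down. Origin: centre of its underside.
- twine: Bystander, leave alone: straw-coloured spool, 60 mm across, 62 mm tall. Origin: centre of its underside.
- basket: Bystander, leave alone: small green-brown woven basket, 130 mm across, 80 mm tall. Origin: centre of its underside.
- jar: Bystander, leave alone: amber glass jar with a red lid, 70 mm across, 100 mm tall. Origin: centre of its underside.
There are look-alikes about, which are no part of the job. What is shaped like the box but turquoise is not meant.

How it is judged:
By the outcome, as a careful person would: the job done as asked, in the order asked, and still so for the second after the job is handed in, with the robot touching nothing.
It also fails if it takes over 58 s, if anything falls off the work surface, if the arm or the gripper's body presses on something with over 40 N, if the wrist force passes 120 N, or if a joint passes its speed limit or range.

ROBOT

A 6-joint arm with a two-finger parallel gripper is mounted at the origin on the work surface. World frame = base frame: x ahead of the robot, y to its left, z up, the work surface at z = 0. Lengths are in m, angles in rad, forces in N, time in s.
With the tool pointing down it reaches from about 0.375 to 0.975 m from the base axis. Payload 3.8 kg.
Tool frame: the origin (TCP) lies midway between the tips of the shut fingers; the grasp point (between the pads) lies 19 mm behind it; z points along the fingers, y is the line along which they close (so a half turn about z gives the same grasp; the last joint's range is limited). The gripper opens to 85 mm and grips with 20 to 120 N. Pads are 22 mm wide; open, the fingers measure 114 mm over their backs; the gripper's body (76 mm by 85 mm) begins 54 mm behind the grasp point. The pads swing forward as they close: fully open they stand 13 mm farther back than shut.
Start: joints at [-1.207, 0.264, 1.604, -0, 1.274, -0.037], TCP at [0.263, -0.622, 0.231] pointing down, gripper open.
Joint ranges: [-2.63, 2.63], [-0.94, 2.18], [0.31, 2.57], [-1.31, 4.45], [0, 2.66], [-2.55, 2.55]. Speed limits (rad/s): [2.57, 2.57, 3.14, 3.14, 3.14, 3.14].

INTERFACE

Orientations are given as a rotation vector (axis times angle).
In Python, from workcell import read_state, vision, ticket gives the robot as it stands. The module is installed in compiled form; this text tells all that it offers.
- The arm moves only by the tool jog_arm, never from a script. Its arguments are lists of equal length, an entry for each row: "turn": the turn, a rotation vector about the tool's x, y, z in rad, a list of three; "delta_pos": the shift along the tool's x, y, z in m, a list of three; "gripper": the finger opening in m, from 0 to 0.0854. In form: {"turn": [[rx, ry, rz], ...], "delta_pos": [[dx, dy, dz], ...], "gripper": [gripper, ...]}. A call has 1 to 20 rows; each row shifts and turns the commanded pose from where the row before left it, along the tool's axes as they then stand; what a row does not reach is not made up. A row lasts 1/12 s, in which the tool goes at most 41.7 mm and 7.16 degrees, less where a joint would pass 70% of its speed; a pose out of reach is approached as far as the arm can. A call with a gripper value outside its range is refused whole. The fingers move at their own pace and stop on an object; "grip_force" is the grip in N (left out, the last holds). Time passes only in rows, so rows that do not move let the fingers close. It gives the time, the measured TCP pose, the force, the opening and the grip force at its end, in the units of the state.
- read_state(): the state, without advancing time (a new reading comes with each control period).
- vision.read_camera(name): name is "scene" or "top" or "wrist"; returns the picture (384x512x3 uint8, red, green, blue); there is no depth.
- vision.calibration(name): a dict with "vfov" (degrees; the focal length in pixels is half the picture's height over the tangent of half this angle, whatever the lens; pixels are square), "cx", "cy" (the principal point, pixels), "R" (3x3) and "t" (3): a world point X has camera coordinates R X + t; the wrist camera has in their place "mount" (4x4, takes a point from camera to tool coordinates, whose origin is the TCP and whose axes are the flange's). Camera axes: x right, y down, z forward; pixel columns grow to the right and rows downward; lengths in m; the calibration is good to about 2 mm. A picture is of the moment at which its call begins: read the wrist's pose just before it. calibration takes no time and is no camera call.
- ticket.finish_job(): hands the job in; it is judged then, once.
The state is a dict: "time": time; "q": joint angles; "joint_vel": joint speeds; "joint_torque": joint torques, N m; "tool_pos": TCP position; "tcp_rot": TCP orientation; "wrist_force": force on the tool from outside, world axes, zero at the start; "torque": the same for the moment, N m; "width": opening from 0.0 (shut) to 1.0 (fully open); "grip_force": force on a finger pad.
Only numpy, scipy, OpenCV 4.12 (cv2) and the standard library are available. Lean on these libraries where they do the work, as an engineer would, in place of code of your own. Each camera call takes 0.05 s, during which the arm holds its last target. There are 200 camera calls.

## Working session

There is one attempt and no reset: what is moved stays moved. The work goes in short steps, Python scripts to look and compute and a tool call to move; the robot and the scene stay as the last step left them, time stands still between calls to the robot, and variables do not carry over. Pictures are saved under pics/ and viewed, at most 10 in all, crops included, and the job is handed in when it is done.

Besides the shell and the picture viewer there is one more tool, called after "Emit:" as a command line: name --argument value ..., lists and objects as JSON in quotes. jog_arm: Moves the arm, as the interface text tells. Its arguments: {"type":"object","properties":{"turn":{"type":"array","items":{"type":"array","items":{"type":"number"}}},"delta_pos":{"type":"array","items":{"type":"array","items":{"type":"number"}}},"gripper":{"type":"array","items":{"type":"number"}},"grip_force":{"type":"number"}},"required":["turn","delta_pos","gripper"]}

```bash
mkdir -p pics; python3 - <<'E'
from workcell import read_state, vision
import cv2,numpy as np
s=read_state();print(s)
for n in("scene","top"):
    im=vision.read_camera(n);np.save(n+".npy",im);cv2.imwrite(f"pics/{n}0.png",im[:,:,::-1])
    print(n,vision.calibration(n))
print(vision.calibration("wrist"))
E
```

```text
{'time': 0.0, 'q': array([-1.20689179e+00,  2.64734343e-01,  1.60540241e+00,  1.16583847e-05,
        1.27366979e+00, -3.68972635e-02]), 'joint_vel': array([ 3.78903261e-04, -9.05167644e-05,  8.35434516e-04, -3.87253073e-04,
        1.60858983e-03,  9.04707671e-04]), 'joint_torque': array([ 1.96511046e-04, -5.15104580e+01, -3.67318368e+01,  2.68918002e-04,
        1.29107747e-02,  1.99104477e-06]), 'tool_pos': array([ 0.26309775, -0.62081682,  0.22995934]), 'tcp_rot': array([-3.07657809e+00, -6.24931962e-01,  5.48412802e-04]), 'wrist_force': array([-0.07301927,  0.01413558,  0.17711736]), 'torque': array([-0.04002362,  0.04989121,  0.00579235]), 'grip_force': 0.0, 'width': 0.9959665073830275}
scene {'vfov': 57.19041520113565, 'cx': 254.81262881969855, 'cy': 192.43323244010338, 'R': array([[-0.83570334,  0.54900977, -0.01371872],
       [ 0.45592914,  0.67965706, -0.57462588],
       [-0.3061512 , -0.48647153, -0.81830122]]), 't': array([ 0.43085141, -0.17841087,  1.24550627])}
top {'vfov': 51.1056637303843, 'cx': 261.88469176164904, 'cy': 191.63162254501142, 'R': array([[ 0.00733326, -0.99989132,  0.01278945],
       [-0.98483291, -0.00943882, -0.17324851],
       [ 0.1733504 , -0.01132499, -0.9847951 ]]), 't': array([-0.00599302,  0.49814282,  1.08682011])}
{'vfov': 58.65434756098979, 'cx': 262.9174744910261, 'cy': 186.9298395313366, 'mount': array([[-2.30364539e-04, -9.46409700e-01, -3.22968460e-01,
         8.31815805e-02],
       [ 9.99999712e-01,  1.57320344e-05, -7.59372671e-04,
        -1.22472893e-04],
       [ 7.23758613e-04, -3.22968542e-01,  9.46409423e-01,
        -1.40787957e-01],
       [ 0.00000000e+00,  0.00000000e+00,  0.00000000e+00,
         1.00000000e+00]])}
```

View pics/top0.png

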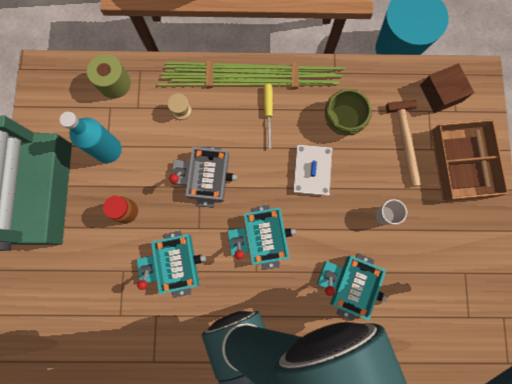

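View pics/scene0.png

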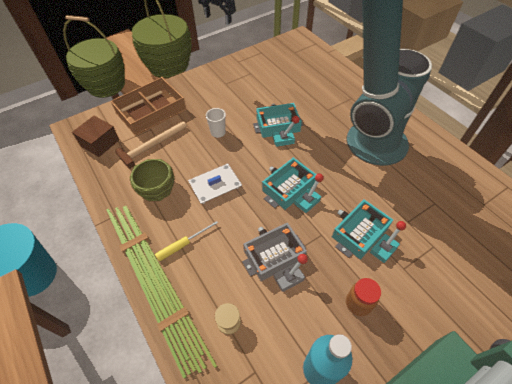

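The top view shows the cover at about (313,170), with its blue rib along image vertical. The grey box is at (208,175), with its switch block to the left (+y) at (178,172) and the red ball at (175,178). The turquoise boxes are decoys.

```bash
cat > h.py <<'E'
import numpy as np,cv2
from workcell import read_state, vision
from scipy.spatial.transform import Rotation as Ro
def cam(name,s=None):
    c=vision.calibration(name); f=192/np.tan(np.radians(c["vfov"]/2))
    if name=="wrist":
        M=c["mount"];Rt=Ro.from_rotvec(s["tcp_rot"]).as_matrix()
        Rcw=Rt@M[:3,:3];o=Rt@M[:3,3]+s["tool_pos"]
    else:
        Rcw=c["R"].T;o=-Rcw@c["t"]
    return f,c["cx"],c["cy"],Rcw,o
def ray(C,px,z):
    f,cx,cy,R,o=C; px=np.atleast_2d(np.asarray(px,float))
    d=np.c_[(px[:,0]-cx)/f,(px[:,1]-cy)/f,np.ones(len(px))]@R.T
    return o+d*((z-o[2])/d[:,2])[:,None]
def proj(C,X):
    f,cx,cy,R,o=C; p=(np.atleast_2d(X)-o)@R; return p[:,:2]/p[:,2:]*f+[cx,cy]
def blobs(m,amin=5):
    n,l,st,ce=cv2.connectedComponentsWithStats(m.astype(np.uint8)); 
    return [(ce[i],st[i,4],l==i) for i in range(1,n) if st[i,4]>=amin]
def tool(s,X):  # world point -> tool coords
    return Ro.from_rotvec(s["tcp_rot"]).as_matrix().T@(np.asarray(X)-s["tool_pos"])
E
python3 - <<'E'
from h import *
im=np.load("top.npy");C=cam("top");hsv=cv2.cvtColor(im,cv2.COLOR_RGB2HSV)
H,S,V=[hsv[...,i].astype(int) for i in range(3)]
roi=np.zeros(H.shape,bool);roi[130:210,280:345]=1
w=roi&(S<50)&(V>150)
for c,a,m in blobs(w,200):
    r=cv2.minAreaRect(np.argwhere(m)[:,::-1].astype(np.float32));b=ray(C,cv2.boxPoints(r),.023)
    print("cover",a,ray(C,r[0],.023),b.round(4).tolist())
for c,a,m in blobs(roi&(H>100)&(H<130)&(S>120),8): print("rib",a,ray(C,c,.045))
roi[:]=0;roi[135:215,165:240]=1
for c,a,m in blobs(roi&(H>5)&(H<18)&(S>190)&(V>180),3): print("orange",c,a,ray(C,c,.045))
for c,a,m in blobs(roi&((H<4)|(H>175))&(S>150)&(V>100),8): print("red",c,a,ray(C,c,.092))
E
```

```text
cover 1488 [[ 0.56850091 -0.14924967  0.023     ]] [[0.5015, -0.0921, 0.023], [0.6435, -0.103, 0.023], [0.6369, -0.2076, 0.023], [0.4951, -0.1945, 0.023]]
rib 56 [[ 0.56706242 -0.14755828  0.045     ]]
red [173.5 178. ] 60 [[0.52473126 0.23774339 0.092     ]]
```

Emit:
jog_arm --turn '[[0,0,0.12],[0,0,0.12],[0,0,0.12],[0,0,0.12],[0,0,0],[0,0,0],[0,0,0],[0,0,0],[0,0,0],[0,0,0],[0,0,0],[0,0,0],[0,0,0],[0,0,0],[0,0,0],[0,0,0],[0,0,0],[0,0,0],[0,0,0]]' --delta_pos '[[0,0,0],[0,0,0],[0,0,0],[0,0,0],[0.019,-0.0354,0.002],[0.019,-0.0354,0.002],[0.019,-0.0354,0.002],[0.019,-0.0354,0.002],[0.019,-0.0354,0.002],[0.019,-0.0354,0.002],[0.019,-0.0354,0.002],[0.019,-0.0354,0.002],[0.019,-0.0354,0.002],[0.019,-0.0354,0.002],[0.019,-0.0354,0.002],[0.019,-0.0354,0.002],[0.019,-0.0354,0.002],[0.019,-0.0354,0.002],[0,0,0]]' --gripper '[0.05,0.05,0.05,0.05,0.05,0.05,0.05,0.05,0.05,0.05,0.05,0.05,0.05,0.05,0.05,0.05,0.05,0.05,0.05]'

```text
time: 1.68
tool_pos: [0.5703, -0.1424, 0.2024]
tcp_rot: [-3.136, 0.116, -0.001]
wrist_force: [-0.1, -1.2, -0.8]
width: 0.587
grip_force: 0.0
```

```bash
python3 - <<'E'
from h import *
s=read_state();im=vision.read_camera("wrist");np.save("w1.npy",im);np.save("w1s.npy",s,allow_pickle=True)
cv2.imwrite("pics/w1.png",im[:,:,::-1]);print(s["time"],s["tool_pos"],s["tcp_rot"],s["q"],s["width"])
t=np.load("top.npy")[120:230,150:260,::-1];cv2.imwrite("pics/boxtop.png",cv2.resize(t,None,fx=5,fy=5,interpolation=cv2.INTER_NEAREST))
E
```

```text
1.6833 [ 0.57031496 -0.14239333  0.20241952] [-3.13603930e+00  1.15907536e-01 -1.01807345e-03] [-0.28909713  0.12039334  1.8278555   0.00372806  1.19356913  1.35421166] 0.5872597375531872
```

View pics/w1.png

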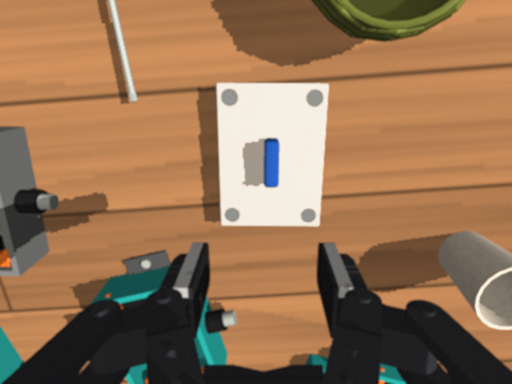

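The wrist view shows the cover plate at x 217–328, y 83–226, with its corner marks at (230,97), (315,97), (232,215) and (308,215). The rib is at (272,163).

```bash
python3 - <<'E'
from h import *
s=np.load("w1s.npy",allow_pickle=True).item();im=np.load("w1.npy");C=cam("wrist",s)
hsv=cv2.cvtColor(im,cv2.COLOR_RGB2HSV);H,S,V=[hsv[...,i].astype(int) for i in range(3)]
roi=np.zeros(H.shape,bool);roi[86:224,222:324]=1
P=[]
for c,a,m in blobs(roi&(S<50)&(V<170),80):
    x=ray(C,c,.023)[0]
    if a<350:P.append(x)
    print(c,a,x)
P=np.array(P);print("c",P.mean(0), [np.linalg.norm(P[i]-P[j]).round(4) for i in range(len(P)) for j in range(i)])
cw=P.mean(0)
d=P[0]+P[1]-P[2]-P[3];print("yaw",np.arctan2(d[1],d[0]))
for c,a,m in blobs((H>100)&(H<130)&(S>120)&roi,100):print("rib",a,ray(C,c,.045))
print("tool d",tool(s,cw), "toolyaw",Ro.from_rotvec(s["tcp_rot"]).as_matrix()[:,0])
E
```

```text
[229.02631579  96.76315789] 190 [ 0.63286509 -0.11524539  0.023     ]
[314.3125    97.609375] 192 [ 0.62640412 -0.19246957  0.023     ]
[254.63995068 161.93958076] 811 [ 0.57031824 -0.13346303  0.023     ]
[231.74242424 214.37878788] 132 [ 0.51716143 -0.10570213  0.023     ]
[307.99236641 215.05343511] 131 [ 0.51079222 -0.18307799  0.023     ]
c [ 0.57180571 -0.14912377  0.023     ] [np.float64(0.0775), np.float64(0.1161), np.float64(0.1395), np.float64(0.1397), np.float64(0.116), np.float64(0.0776)]
yaw -0.08167512403431477
rib 605 [[ 0.57469903 -0.14926366  0.045     ]]
tool d [0.0018898  0.00721805 0.17939681] toolyaw [ 9.97271464e-01 -7.38197417e-02  5.22366695e-04]
```

View pics/boxtop.png

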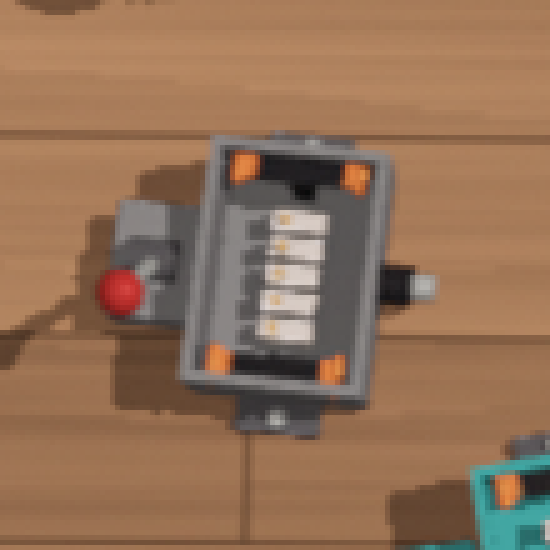

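The box crop shows rim outer corners near crop (212,137), (393,155), (366,400) and (180,380). Orange clips stand in all four corners, and the red ball sits at crop (121,292).

Emit:
jog_arm --turn '[[0,0,0.008],[0,0,0],[0,0,0],[0,0,0],[0,0,0]]' --delta_pos '[[0.003,0.0072,0.03],[0,0,0.034],[0,0,0.034],[0,0,0.034],[0,0,0]]' --gripper '[0.05,0.05,0.05,0.05,0.05]'

```text
time: 2.15
tool_pos: [0.5631, -0.155, 0.0634]
tcp_rot: [-3.135, 0.138, 0.023]
wrist_force: [-1.9, 0.6, -1.4]
width: 0.59
grip_force: 0.0
```

```bash
python3 - <<'E'
from h import *
C=cam("top");p=np.array([[212,137],[393,155],[366,400],[180,380]])/5+[150,120]
X=ray(C,p,.05);print(X.round(4),X.mean(0))
e=[np.linalg.norm(X[i]-X[i-1]) for i in range(4)];print(e)
d=X[0]+X[1]-X[2]-X[3];print(np.arctan2(d[1],d[0]))
s=read_state();print(s["tool_pos"],Ro.from_rotvec(s["tcp_rot"]).as_matrix()[:,0],tool(s,[.5725,-.149,.026]))
E
```

```text
[[0.623  0.1971 0.05  ]
 [0.6135 0.0939 0.05  ]
 [0.4723 0.1058 0.05  ]
 [0.4827 0.2096 0.05  ]] [0.54788226 0.15160693 0.05      ]
[np.float64(0.140911797130935), np.float64(0.10361812882282995), np.float64(0.14169757077622497), np.float64(0.10430156807261695)]
-0.08691604928783958
[ 0.56305645 -0.15504365  0.06335472] [ 0.99600578 -0.08810603 -0.01448505] [ 0.00941443 -0.00674759  0.03724137]
```

Emit:
jog_arm --turn '[[0,0,0],[0,0,0],[0,0,0]]' --delta_pos '[[0,0,0],[0,0,0],[0,0,0]]' --gripper '[0.05,0.05,0.05]'

```text
time: 2.4
tool_pos: [0.5722, -0.1571, 0.0743]
tcp_rot: [3.137, -0.138, 0.007]
wrist_force: [0.1, 0.1, 0.8]
width: 0.583
grip_force: 0.0
```

```bash
python3 - <<'E'
from h import *
s=read_state();print(s["tool_pos"],Ro.from_rotvec(s["tcp_rot"]).as_matrix()[:,0],tool(s,[.5725,-.149,.026]),s["joint_vel"].round(3))
E
```

```text
[ 0.57222598 -0.15710432  0.07428002] [ 0.99614253 -0.08762291  0.00471981] [-0.00066503 -0.0081539   0.04826786] [ 0.005 -0.01  -0.005 -0.    -0.004  0.001]
```

Emit:
jog_arm --turn '[[0,0,-0.006],[0,0,0],[0,0,0],[0,0,0],[0,0,0],[0,0,0]]' --delta_pos '[[0,-0.008,0.01],[0,0,0.015],[0,0,0.013],[0,0,0.008],[0,0,0],[0,0,0]]' --gripper '[0.05,0.05,0.05,0.05,0.05,0.05]'

```text
time: 2.9
tool_pos: [0.5704, -0.1477, 0.0247]
tcp_rot: [-3.139, 0.127, 0.002]
wrist_force: [0.4, 0.4, 0.6]
width: 0.588
grip_force: 0.0
```

```bash
python3 - <<'E'
from h import *
s=read_state();print(s["tool_pos"],Ro.from_rotvec(s["tcp_rot"]).as_matrix()[:,0],s["joint_vel"].round(3))
im=vision.read_camera("wrist");cv2.imwrite("pics/w2.png",im[:,:,::-1])
E
```

```text
[ 0.57038506 -0.14766304  0.02471503] [ 0.99671918 -0.08092696 -0.00130445] [-0.002 -0.014 -0.019  0.    -0.001 -0.   ]
```

View pics/w2.png

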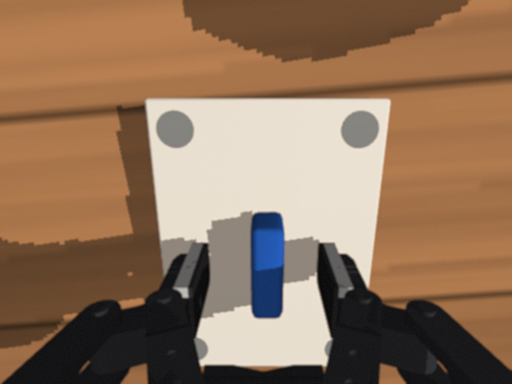

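The rib (x 252–284, y 213–318) stands centred between the fingers. I'll grip it.

Emit:
jog_arm --turn '[[0,0,0],[0,0,0],[0,0,0],[0,0,0],[0,0,0],[0,0,0],[0,0,0],[0,0,0]]' --delta_pos '[[0,0,-0.003],[0,0,0],[0,0,0],[0,0,0],[0,0,0],[0,0,0],[0,0,0],[0,0,0]]' --gripper '[0.04,0.02,0.005,0.005,0.005,0.005,0.005,0.005]' --grip_force 50

```text
time: 3.62
tool_pos: [0.5717, -0.1482, 0.0293]
tcp_rot: [3.139, -0.127, 0.003]
wrist_force: [-0.5, 0.1, 5.5]
width: 0.15
grip_force: 52.5
```

Emit:
jog_arm --turn '[[0,0,0],[0,0,0],[0,0,0],[0,0,0],[0,0,0],[0,0,0],[0,0,0],[0,0,0],[0,0,0],[0,0,0],[0,0,0],[0,0,0],[0,0,0],[0,0,0],[0,0,0],[0,0,0],[0,0,0],[0,0,0],[0,0,0],[0,0,0]]' --delta_pos '[[0,0,-0.01],[0,0,-0.02],[0,0,-0.03],[0,0,-0.03],[0,0,-0.03],[0,0,-0.02],[0,-0.015,0],[0,-0.025,0],[0,-0.03,0],[0,-0.03,0],[0,-0.03,0],[0,-0.03,0],[0,-0.03,0],[0,-0.03,0],[0,-0.03,0],[0,-0.025,0],[0,-0.02,0],[0,0,0],[0,0,0],[0,0,0]]' --gripper '[0.005,0.005,0.005,0.005,0.005,0.005,0.005,0.005,0.005,0.005,0.005,0.005,0.005,0.005,0.005,0.005,0.005,0.005,0.005,0.005]'

```text
time: 5.28
tool_pos: [0.5936, 0.1459, 0.167]
tcp_rot: [3.138, -0.126, -0.004]
wrist_force: [-0.9, -0.3, -1.0]
width: 0.148
grip_force: 51.7
```

```bash
python3 - <<'E'
from h import *
s=read_state();print(s["tool_pos"],Ro.from_rotvec(s["tcp_rot"]).as_matrix()[:,0],s["joint_vel"].round(3),s["q"])
im=vision.read_camera("wrist");cv2.imwrite("pics/w3.png",im[:,:,::-1]);np.save("w3.npy",im);np.save("w3s.npy",s,allow_pickle=True)
im=vision.read_camera("scene");np.save("s3.npy",im)
E
```

```text
[0.59362666 0.1459164  0.16701916] [ 0.9967533  -0.08048367 -0.00228934] [-0.02  -0.008 -0.003  0.002 -0.002  0.001] [ 2.00516842e-01  1.93808704e-01  1.81125464e+00 -4.53787653e-04
  1.13903120e+00  1.85207336e+00]
```

View pics/w3.png

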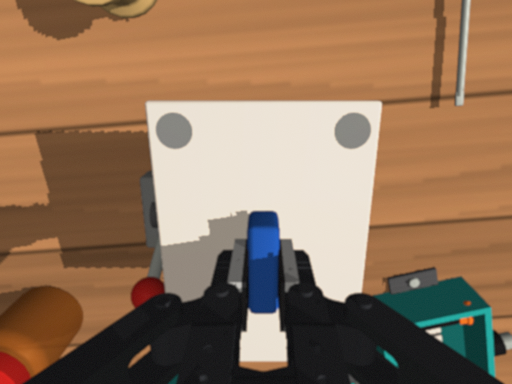

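The cover is held straight, but it hides the box; only the switch (150,230) and red ball (148,292) are visible. I'll back off sideways and up so the box shows to the left of the cover.

Emit:
jog_arm --turn '[[0,0,0],[0,0,0],[0,0,0],[0,0,0],[0,0,0],[0,0,0],[0,0,0],[0,0,0],[0,0,0],[0,0,0],[0,0,0]]' --delta_pos '[[-0.0027,0.0276,-0.0143],[-0.0027,0.0276,-0.0143],[-0.0027,0.0276,-0.0143],[-0.0027,0.0276,-0.0143],[-0.0027,0.0276,-0.0143],[-0.0027,0.0276,-0.0143],[-0.0027,0.0276,-0.0143],[0,0,0],[0,0,0],[0,0,0],[0,0,0]]' --gripper '[0.005,0.005,0.005,0.005,0.005,0.005,0.005,0.005,0.005,0.005,0.005]'

```text
time: 6.3
tool_pos: [0.5596, -0.0446, 0.2673]
tcp_rot: [-3.138, 0.128, 0.003]
wrist_force: [0.2, 1.5, -1.2]
width: 0.148
grip_force: 51.7
```

```bash
python3 - <<'E'
from h import *
s=read_state();print(s["tool_pos"],Ro.from_rotvec(s["tcp_rot"]).as_matrix()[:,0],s["joint_vel"].round(3))
im=vision.read_camera("wrist");cv2.imwrite("pics/w4.png",im[:,:,::-1]);np.save("w4.npy",im);np.save("w4s.npy",s,allow_pickle=True)
C=cam("wrist",s)
im3=np.load("w3.npy");hsv=cv2.cvtColor(im,cv2.COLOR_RGB2HSV);H,S,V=[hsv[...,i].astype(int) for i in range(3)]
# cover marks & far plate corners in tool frame (plate top plane at tool z = +-?)
roi=np.zeros(H.shape,bool);roi[104:160,155:375]=1
for c,a,m in blobs(roi&(S<50)&(V<170),200):
    for off in (.000,-.004): print(c,a,tool(s,ray(C,c,s["tool_pos"][2]-.004+off)[0]))
E
```

```text
[ 0.55961427 -0.04455141  0.26730994] [ 0.99668764 -0.08130479 -0.00180856] [ 0.015  0.008  0.002 -0.001  0.    -0.002]
[173.57746479 130.18812877] 994 [ 0.05908134 -0.03806653  0.00391347]
[173.57746479 130.18812877] 994 [ 0.05841694 -0.03911382  0.00791523]
[352.17209776 130.20366599] 982 [0.05906721 0.03754139 0.00387315]
[352.17209776 130.20366599] 982 [0.05840242 0.03858505 0.0078738 ]
```

View pics/w4.png

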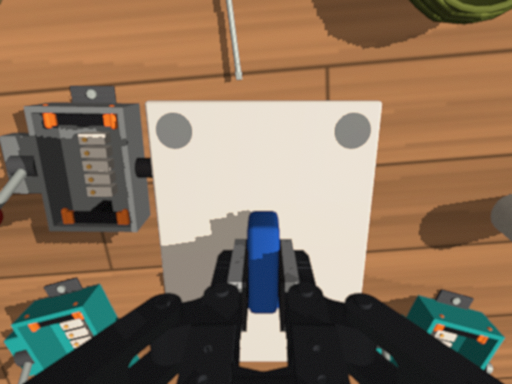

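The whole grey box is now visible at the left: rim about x 25–145, y 103–232, with orange clips at (50,120), (110,120), (68,215) and (122,216). I'll enlarge it for accurate rim corners.

```bash
python3 - <<'E'
from h import *
im=np.load("w4.npy")[90:240,0:160,::-1];cv2.imwrite("pics/w4c.png",cv2.resize(im,None,fx=4,fy=4,interpolation=cv2.INTER_CUBIC))
E
```

```text
(no output)
```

View pics/w4c.png

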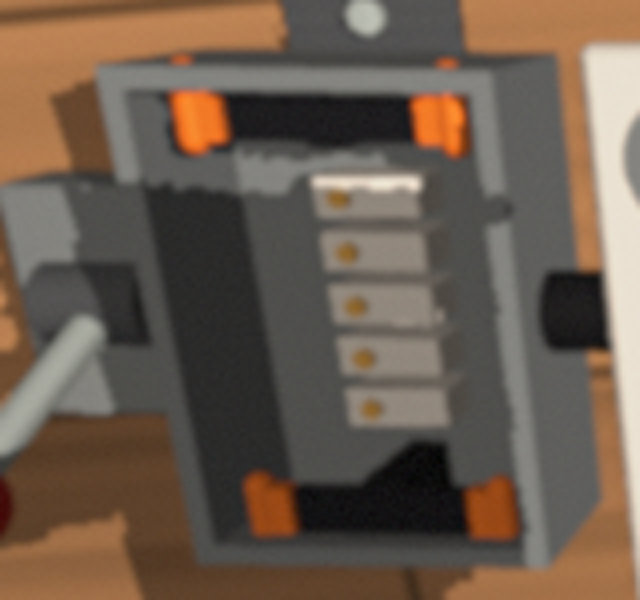

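The enlarged crop shows outer rim corners at (99,67), (492,70), (549,566) and (199,563).

```bash
python3 - <<'E'
from h import *
s=np.load("w4s.npy",allow_pickle=True).item();f,cx,cy,R,o=cam("wrist",s)
p=(np.array([[99,67],[492,70],[549,566],[199,563]])+.5)/4-.5+[0,90]
for k in (0,.003,.0065,.009):
    X=ray((f,cx,cy,R,o-k*R[:,2]),p,.05);d=X[0]+X[1]-X[2]-X[3]
    print(k,X.mean(0),[np.linalg.norm(X[i]-X[i-1]).round(4) for i in range(4)],np.arctan2(d[1],d[0]))
print(X.round(4))
# all visible marks of the cover in first image with offsets
s=np.load("w1s.npy",allow_pickle=True).item();f,cx,cy,R,o=cam("wrist",s)
q=np.array([[229.0,96.8],[314.3,97.6],[308,215],[231.7,214.4]])
for k in (0,.003,.0065,.009):
    X=ray((f,cx,cy,R,o-k*R[:,2]),q,.023);print(k,X.mean(0),[np.linalg.norm(X[i]-X[i-1]).round(4) for i in range(4)])
# curvature of plate far edge
g=np.load("w4.npy").astype(float).mean(2)
for x in range(160,375,30):
    c=g[85:115,x-2:x+3].mean(1);b=(c.min()+c[-5:].mean())/2;i=np.argmax(c>b+20);print(x,85+i-1+(b+20-c[i-1])/(c[i]-c[i-1]))
E
```

```text
0 [0.55261287 0.15257524 0.05      ] [np.float64(0.1406), np.float64(0.1006), np.float64(0.1407), np.float64(0.1013)] -0.09994490644976982
0.003 [0.55287003 0.15410884 0.05      ] [np.float64(0.1417), np.float64(0.1014), np.float64(0.1418), np.float64(0.1021)] -0.09994490644976967
0.0065 [0.55317004 0.15589805 0.05      ] [np.float64(0.143), np.float64(0.1024), np.float64(0.1431), np.float64(0.103)] -0.0999449064497699
0.009 [0.55338433 0.15717606 0.05      ] [np.float64(0.1439), np.float64(0.103), np.float64(0.1441), np.float64(0.1037)] -0.09994490644976989
[[0.6296 0.2013 0.05  ]
 [0.6204 0.0987 0.05  ]
 [0.477  0.1127 0.05  ]
 [0.4864 0.216  0.05  ]]
0 [ 0.57180953 -0.14910592  0.023     ] [np.float64(0.1161), np.float64(0.0775), np.float64(0.1159), np.float64(0.0777)]
0.003 [ 0.57205344 -0.14919064  0.023     ] [np.float64(0.1171), np.float64(0.0782), np.float64(0.117), np.float64(0.0784)]
0.0065 [ 0.57233801 -0.14928948  0.023     ] [np.float64(0.1183), np.float64(0.079), np.float64(0.1182), np.float64(0.0792)]
0.009 [ 0.57254127 -0.14936009  0.023     ] [np.float64(0.1192), np.float64(0.0796), np.float64(0.119), np.float64(0.0798)]
160 101.68145161290323
190 101.60325
220 101.46691358024691
250 101.34368421052632
280 101.24421593830334
310 101.1625
340 101.1081841432225
370 101.02121212121212
```

Emit:
jog_arm --turn '[[0,0,0.0186],[0,0,0],[0,0,0],[0,0,0],[0,0,0],[0,0,0],[0,0,0],[0,0,0],[0,0,0],[0,0,0],[0,0,0],[0,0,0],[0,0,0],[0,0,0],[0,0,0],[0,0,0],[0,0,0]]' --delta_pos '[[0,0,0],[-0.0036,-0.0281,0],[-0.0036,-0.0281,0],[-0.0036,-0.0281,0],[-0.0036,-0.0281,0],[-0.0036,-0.0281,0],[-0.0036,-0.0281,0],[-0.0036,-0.0281,0],[0,0,0.02],[0,0,0.03],[0,0,0.03],[0,0,0.03],[0,0,0.03],[0,0,0.025],[0,0,0],[0,0,0],[0,0,0]]' --gripper '[0.005,0.005,0.005,0.005,0.005,0.005,0.005,0.005,0.005,0.005,0.005,0.005,0.005,0.005,0.005,0.005,0.005]'

```text
time: 7.77
tool_pos: [0.5557, 0.154, 0.1046]
tcp_rot: [-3.137, 0.156, -0.002]
wrist_force: [0.8, 0.1, -1.3]
width: 0.149
grip_force: 51.7
```

```bash
python3 - <<'E'
from h import *
s=read_state();print(s["tool_pos"],Ro.from_rotvec(s["tcp_rot"]).as_matrix()[:,0],s["joint_vel"].round(3),tool(s,[.554,.154,.0]))
E
```

```text
[0.55566038 0.15401144 0.1045854 ] [ 0.99507216 -0.09914308  0.00143079] [-0.003 -0.024 -0.027  0.    -0.005 -0.002] [-0.0018007   0.00023147  0.10458283]
```

Emit:
jog_arm --turn '[[0,0,0],[0,0,0],[0,0,0],[0,0,0],[0,0,0],[0,0,0],[0,0,0],[0,0,0]]' --delta_pos '[[-0.0015,0,0.008],[0,0,0.008],[0,0,0.005],[0,0,0.003],[0,0,0.003],[0,0,0.003],[0,0,0],[0,0,0]]' --gripper '[0.005,0.005,0.005,0.005,0.005,0.005,0.005,0.005]'

```text
time: 8.43
tool_pos: [0.5532, 0.1534, 0.0732]
tcp_rot: [3.138, -0.157, -0.001]
wrist_force: [-0.4, 0.5, -1.9]
width: 0.15
grip_force: 51.7
```

```bash
python3 - <<'E'
from h import *
s=read_state();print(s["tool_pos"],s["wrist_force"],s["torque"],Ro.from_rotvec(s["tcp_rot"]).as_matrix()[:,:2])
a=vision.read_camera("top")[120:220,150:260,::-1];b=vision.read_camera("scene")[210:310,220:330,::-1]
cv2.imwrite("pics/fit.png",cv2.resize(np.hstack([a,b]),None,fx=3.6,fy=3.6,interpolation=cv2.INTER_CUBIC))
E
```

```text
[0.55320039 0.15335321 0.0732179 ] [-0.43127452  0.53809506 -1.92571519] [-0.01410299 -0.02600118  0.0283112 ] [[ 9.95010537e-01 -9.97692051e-02]
 [-9.97692345e-02 -9.95010601e-01]
 [-3.62315333e-04  9.82698902e-05]]
```

View pics/fit.png

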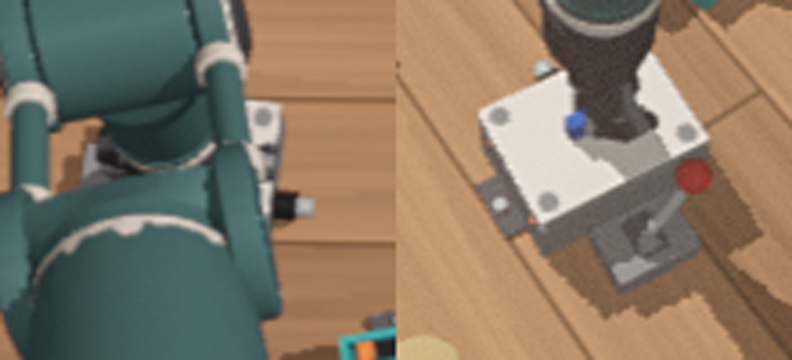

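The scene view shows the cover sitting square over the box mouth, with a small gap and one orange clip just visible below the plate. There is no contact force at a height already below the rim, so the studs are inside. I'll lower it onto the clips.

Emit:
jog_arm --turn '[[0,0,0],[0,0,0],[0,0,0],[0,0,0],[0,0,0]]' --delta_pos '[[0,0,0.0015],[0,0,0.0015],[0,0,0.0015],[0,0,0],[0,0,0]]' --gripper '[0.005,0.005,0.005,0.005,0.005]'

```text
time: 8.95
tool_pos: [0.5542, 0.1537, 0.07]
tcp_rot: [-3.137, 0.156, -0.003]
wrist_force: [-1.2, 0.6, 4.8]
width: 0.149
grip_force: 52.5
```

Contact came at TCP z 0.070, as predicted for a cover resting on the clips. Release, rise and look.

Emit:
jog_arm --turn '[[0,0,0],[0,0,0],[0,0,0],[0,0,0],[0,0,0],[0,0,0],[0,0,0],[0,0,0],[0,0,0],[0,0,0],[0,0,0],[0,0,0]]' --delta_pos '[[0,0,-0.001],[0,0,0],[0,0,0],[0,0,0],[0,0,-0.01],[0,0,-0.025],[0,0,-0.03],[0,0,-0.03],[0,0,-0.01],[0,0,0],[0,0,0],[0,0,0]]' --gripper '[0.03,0.03,0.03,0.03,0.03,0.03,0.03,0.03,0.03,0.0,0.0,0.0]'

```text
time: 9.95
tool_pos: [0.552, 0.1531, 0.1732]
tcp_rot: [3.137, -0.157, -0.004]
wrist_force: [-0.4, 0.1, -0.4]
width: 0.0
grip_force: 0.0
```

```bash
cat > look.py <<'E'
from h import *
import sys
s=read_state();im=vision.read_camera("wrist");cv2.imwrite(f"pics/{sys.argv[1]}.png",im[:,:,::-1])
print(s["time"],s["tool_pos"],Ro.from_rotvec(s["tcp_rot"]).as_matrix()[:,0],s["joint_vel"].round(3),s["width"])
f,cx,cy,R,o=cam("wrist",s);C=(f,cx,cy,R,o-.003*R[:,2])
hsv=cv2.cvtColor(im,cv2.COLOR_RGB2HSV);H,S,V=[hsv[...,i].astype(int) for i in range(3)]
wh=((S<60)&(V>120)).astype(np.uint8)
n,l,st,ce=cv2.connectedComponentsWithStats(wh);i=1+st[1:,4].argmax();print("plate",st[i])
full=np.zeros_like(wh);pts=np.argwhere(l==i)[:,::-1].astype(np.int32);cv2.fillConvexPoly(full,cv2.convexHull(pts),1)
full=cv2.erode(full,np.ones((3,3)))
for c,a,m in blobs((full>0)&(S<60)&(V<165),60): print(c.round(1),a,ray(C,c,float(sys.argv[2]))[0].round(4))
for c,a,m in blobs((H>100)&(H<130)&(S>120),80): print("blue",c.round(1),a,ray(C,c,float(sys.argv[2])+.022)[0].round(4))
E
python3 look.py w5 .064
```

```text
9.95 [0.55203851 0.1531255  0.17315804] [ 0.99502086 -0.09963038 -0.00269672] [ 0.001  0.016  0.015 -0.001  0.002  0.002] 0.0003077505980712861
plate [  190    85   144   177 21331]
[207.4 104.3] 319 [0.6163 0.1871 0.064 ]
[315.9 103.6] 318 [0.6089 0.1092 0.064 ]
[241.9 185.2] 1198 [0.5526 0.1698 0.064 ]
[262.5 251.7] 924 [0.4925 0.1596 0.064 ]
[215.3 248.4] 202 [0.4996 0.1984 0.064 ]
[309.6 247.9] 200 [0.4922 0.1202 0.064 ]
blue [262.  186.4] 1001 [0.5575 0.1534 0.086 ]
```

View pics/w5.png

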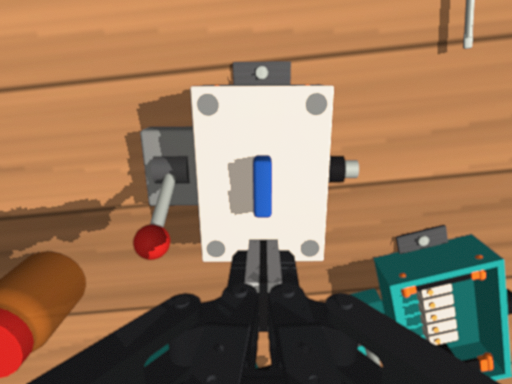

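The view confirms the cover lies square on the box. The marks are at (207,104), (316,104), (310,248) and (215,248), and the lever ball is at (152,242) beside the lower left mark. I'll turn the tool 90° so the fingers keep clear of the lever, then go above the +x,+y corner.

Emit:
jog_arm --turn '[[0,0,-0.1208],[0,0,-0.1208],[0,0,-0.1208],[0,0,-0.1208],[0,0,-0.1208],[0,0,-0.1208],[0,0,-0.1208],[0,0,-0.1208],[0,0,-0.1208],[0,0,-0.1208],[0,0,-0.1208],[0,0,-0.1208],[0,0,-0.1208],[0,0,0],[0,0,0],[0,0,0],[0,0,0],[0,0,0],[0,0,0]]' --delta_pos '[[0,0,0],[0,0,0],[0,0,0],[0,0,0],[0,0,0],[0,0,0],[0,0,0],[0,0,0],[0,0,0],[0,0,0],[0,0,0],[0,0,0],[0,0,0],[0.014,0.0205,0.02],[0.014,0.0205,0.02],[0.013,0.0204,0.02],[0,0,0],[0,0,0],[0,0,0]]' --gripper '[0,0,0,0,0,0,0,0,0,0,0,0,0,0,0,0,0,0,0]'

```text
time: 11.58
tool_pos: [0.617, 0.1877, 0.1131]
tcp_rot: [-2.328, -2.106, 0.005]
wrist_force: [1.0, -0.2, -0.4]
width: 0.003
grip_force: 0.0
```

```bash
cat > st.py <<'E'
from h import *
s=read_state();print(s["time"],s["tool_pos"].round(4),s["wrist_force"].round(1),"R",Ro.from_rotvec(s["tcp_rot"]).as_matrix()[:,0].round(3),s["q"].round(2))
for n,p in dict(A=[.6172,.1878],B=[.6092,.1078],C=[.4908,.1196],D=[.4988,.1996]).items(): print(n,tool(s,p+[.054]).round(4))
E
python3 st.py
```

```text
11.5833 [0.617  0.1877 0.1131] [ 1.  -0.2 -0.4] R [ 0.1    0.995 -0.001] [ 0.26  0.3   1.78 -0.    1.06  0.36]
A [0.0003 0.0004 0.0591]
B [-0.0801  0.0004  0.0592]
C [-0.0802 -0.1186  0.0596]
D [ 0.0002 -0.1186  0.0595]
```

Emit:
jog_arm --turn '[[0,0,0],[0,0,0],[0,0,0],[0,0,0],[0,0,0],[0,0,0],[0,0,0],[0,0,0],[0,0,0]]' --delta_pos '[[0,0,0.02],[0,0,0.018],[0,0,0.006],[0,0,0.003],[0,0,0.003],[0,0,0.003],[0,0,0.003],[0,0,0.003],[0,0,0]]' --gripper '[0,0,0,0,0,0,0,0,0]'

```text
time: 12.33
tool_pos: [0.6191, 0.1883, 0.0563]
tcp_rot: [2.329, 2.107, 0.002]
wrist_force: [1.3, 1.9, 3.6]
width: -0.001
grip_force: 1.5
```

Emit:
jog_arm --turn '[[0,0,0],[0,0,0],[0,0,0]]' --delta_pos '[[0,0,0.001],[0,0,0.001],[0,0,0]]' --gripper '[0,0,0]'

```text
time: 12.58
tool_pos: [0.6195, 0.1884, 0.0559]
tcp_rot: [2.329, 2.107, 0.003]
wrist_force: [-1.2, 1.0, 10.4]
width: -0.002
grip_force: 4.6
```

Emit:
jog_arm --turn '[[0,0,0],[0,0,0],[0,0,0]]' --delta_pos '[[0,0,0.001],[0,0,0.001],[0,0,0]]' --gripper '[0,0,0]'

```text
time: 12.83
tool_pos: [0.6196, 0.1884, 0.0556]
tcp_rot: [2.329, 2.107, 0.003]
wrist_force: [-5.4, -0.9, 17.5]
width: -0.0
grip_force: 8.5
```

Corner A stops hard at 0.0556 m with 17 N, so it is home. Next is corner B.

Emit:
jog_arm --turn '[[0,0,0],[0,0,0],[0,0,0],[0,0,0],[0,0,0],[0,0,0],[0,0,0],[0,0,0],[0,0,0],[0,0,0],[0,0,0],[0,0,0],[0,0,0],[0,0,0],[0,0,0]]' --delta_pos '[[0,0,-0.03],[0,0,-0.03],[-0.027,0,0],[-0.027,0,0],[-0.026,0,0],[0,0,0],[0,0,0.02],[0,0,0.018],[0,0,0.006],[0,0,0.003],[0,0,0.003],[0,0,0.003],[0,0,0.003],[0,0,0.002],[0,0,0]]' --gripper '[0,0,0,0,0,0,0,0,0,0,0,0,0,0,0]'

```text
time: 14.08
tool_pos: [0.611, 0.1089, 0.055]
tcp_rot: [2.329, 2.108, 0.001]
wrist_force: [-1.5, -1.6, 5.6]
width: -0.002
grip_force: 2.5
```

```bash
python3 st.py
```

```text
14.0833 [0.611  0.1089 0.055 ] [-1.5 -1.6  5.6] R [0.1   0.995 0.   ] [0.14 0.32 1.88 0.   0.94 0.24]
A [ 0.0791 -0.0017  0.001 ]
B [-0.0013 -0.0016  0.001 ]
C [-0.0013 -0.1206  0.0009]
D [ 0.0791 -0.1206  0.0009]
```

Emit:
jog_arm --turn '[[0,0,0],[0,0,0],[0,0,0],[0,0,0]]' --delta_pos '[[0,0,0.001],[0,0,0.001],[0,0,0.001],[0,0,0]]' --gripper '[0,0,0,0]'

```text
time: 14.42
tool_pos: [0.6111, 0.1089, 0.0546]
tcp_rot: [2.329, 2.108, 0.001]
wrist_force: [-7.9, -0.9, 20.2]
width: 0.002
grip_force: 9.6
```

Corner B is home, with a hard stop at 0.0546 m and 20 N. Next is corner C.

Emit:
jog_arm --turn '[[0,0,0],[0,0,0],[0,0,0],[0,0,0],[0,0,0],[0,0,0],[0,0,0],[0,0,0],[0,0,0],[0,0,0],[0,0,0],[0,0,0],[0,0,0],[0,0,0],[0,0,0],[0,0,0]]' --delta_pos '[[0,0,-0.03],[0,0,-0.03],[0,-0.03,0],[0,-0.03,0],[0,-0.03,0],[0,-0.029,0],[0,0,0],[0,0,0.02],[0,0,0.014],[0,0,0.006],[0,0,0.004],[0,0,0.004],[0,0,0.003],[0,0,0.003],[0,0,0.003],[0,0,0]]' --gripper '[0,0,0,0,0,0,0,0,0,0,0,0,0,0,0,0]'

```text
time: 15.75
tool_pos: [0.4931, 0.1205, 0.0542]
tcp_rot: [2.329, 2.107, 0.002]
wrist_force: [0.2, 0.0, -0.4]
width: -0.002
grip_force: 0.0
```

```bash
python3 st.py
```

```text
15.75 [0.4931 0.1205 0.0542] [ 0.2  0.  -0.4] R [0.1   0.995 0.   ] [ 0.19  0.13  2.12 -0.    0.89  0.29]
A [0.0794 0.1167 0.0004]
B [-0.001   0.1168  0.0004]
C [-0.0012 -0.0022  0.0002]
D [ 0.0792 -0.0022  0.0002]
```

Emit:
jog_arm --turn '[[0,0,0],[0,0,0],[0,0,0],[0,0,0]]' --delta_pos '[[0,0,0.0015],[0,0,0.0015],[0,0,0.001],[0,0,0]]' --gripper '[0,0,0,0]'

```text
time: 16.08
tool_pos: [0.4932, 0.1206, 0.0539]
tcp_rot: [2.329, 2.107, 0.001]
wrist_force: [-10.7, -2.9, 27.5]
width: 0.002
grip_force: 13.6
```

Corner C is home at 0.0539 m with 27 N. Next is corner D.

Emit:
jog_arm --turn '[[0,0,0],[0,0,0],[0,0,0],[0,0,0],[0,0,0],[0,0,0],[0,0,0],[0,0,0],[0,0,0],[0,0,0],[0,0,0],[0,0,0],[0,0,0],[0,0,0],[0,0,0]]' --delta_pos '[[0,0,-0.03],[0,0,-0.03],[0.027,-0.001,0],[0.027,-0.001,0],[0.025,0,0],[0,0,0],[0,0,0.02],[0,0,0.014],[0,0,0.006],[0,0,0.004],[0,0,0.004],[0,0,0.003],[0,0,0.003],[0,0,0.003],[0,0,0]]' --gripper '[0,0,0,0,0,0,0,0,0,0,0,0,0,0,0]'

```text
time: 17.33
tool_pos: [0.4988, 0.1993, 0.054]
tcp_rot: [2.33, 2.107, 0.002]
wrist_force: [-2.3, 0.1, 6.2]
width: -0.003
grip_force: 3.0
```

```bash
python3 st.py
```

```text
17.3333 [0.4988 0.1993 0.054 ] [-2.3  0.1  6.2] R [0.1   0.995 0.   ] [ 0.33  0.18  2.06 -0.    0.9   0.43]
A [0.0004 0.1189 0.0002]
B [-0.08    0.119   0.0002]
C [-0.0801  0.      0.    ]
D [ 0.0003 -0.      0.    ]
```

Press a little more to verify the stop, then rise well clear and look at the whole cover and lever.

Emit:
jog_arm --turn '[[0,0,0],[0,0,0],[0,0,0],[0,0,0],[0,0,0],[0,0,0],[0,0,0],[0,0,0],[0,0,0],[0,0,0],[0,0,0],[0,0,0]]' --delta_pos '[[0,0,0.001],[0,0,0.001],[0,0,0.0005],[0,0,0],[0,0,-0.025],[0,0,-0.03],[0,0,-0.03],[0,0,-0.03],[0,0,0],[0,0,0],[0,0,0],[0,0,0]]' --gripper '[0,0,0,0,0,0,0,0,0,0,0,0]'

```text
time: 18.33
tool_pos: [0.4969, 0.1988, 0.1639]
tcp_rot: [-2.329, -2.107, 0.004]
wrist_force: [0.6, 0.9, -0.3]
width: -0.002
grip_force: 0.0
```

```bash
python3 - <<'E'
from h import *
s=read_state();print(s["tool_pos"],s["joint_vel"].round(3))
a=vision.read_camera("wrist")[:,:,::-1];S=vision.read_camera("scene");b=S[190:318,215:343,::-1]
cv2.imwrite("pics/w6.png",np.hstack([cv2.resize(a,(400,300)),cv2.resize(b,(400,300),interpolation=cv2.INTER_CUBIC)]))
np.save("w6.npy",a);np.save("s6.npy",S)
f,cx,cy,R,o=cam("wrist",s);C=(f,cx,cy,R,o-.003*R[:,2]);im=a[:,:,::-1]
for nm,I,c2 in (("w",im,C),("s",S,cam("scene"))):
    hsv=cv2.cvtColor(np.ascontiguousarray(I),cv2.COLOR_RGB2HSV);H,Sa,V=[hsv[...,i].astype(int) for i in range(3)]
    for c,ar,m in blobs(((H<5)|(H>174))&(Sa>150)&(V>80),25):print(nm,"red",c,ar,ray(c2,c,.092))
print("expect",np.array([.554,.1537])+-.038*np.array([.995,-.0998])+.08*np.array([.0998,.995]))
E
```

```text
[0.49690334 0.19877344 0.16385995] [ 0.001  0.01   0.009 -0.     0.001  0.   ]
w red [303.62861492 142.53500761] 1314 [[0.52649271 0.23674165 0.092     ]]
s red [400.81666667 224.83333333] 60 [[0.24430355 0.30460398 0.092     ]]
s red [302.19117647 258.08823529] 68 [[0.5239176  0.23449536 0.092     ]]
s red [367.546 290.796] 500 [[0.44567562 0.38843864 0.092     ]]
expect [0.524174  0.2370924]
```

View pics/w6.png

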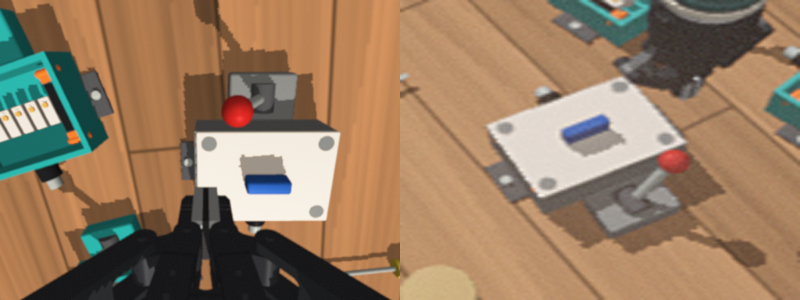

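The pictures show the cover lying flat on the rim with no orange visible, and the lever still leaning to off. I have now viewed one picture more than the ten allowed, so I'll use numbers only from here. Corner A stopped slightly higher when it was pressed first, so I'll check it by pressing again.

Emit:
jog_arm --turn '[[0,0,0],[0,0,0],[0,0,0],[0,0,0],[0,0,0],[0,0,0],[0,0,0],[0,0,0],[0,0,0],[0,0,0],[0,0,0],[0,0,0],[0,0,0]]' --delta_pos '[[0.001,0.031,0],[0,0.03,0],[0,0.03,0],[0,0.03,0],[0,0,0.03],[0,0,0.03],[0,0,0.025],[0,0,0.012],[0,0,0.005],[0,0,0.003],[0,0,0.003],[0,0,0.002],[0,0,0]]' --gripper '[0,0,0,0,0,0,0,0,0,0,0,0,0]'

```text
time: 19.52
tool_pos: [0.6194, 0.1884, 0.0567]
tcp_rot: [2.329, 2.107, 0.003]
wrist_force: [-0.6, 0.1, -0.3]
width: -0.002
grip_force: 0.0
```

Emit:
jog_arm --turn '[[0,0,0],[0,0,0],[0,0,0],[0,0,0]]' --delta_pos '[[0,0,0.002],[0,0,0.002],[0,0,0.001],[0,0,0]]' --gripper '[0,0,0,0]'

```text
time: 19.85
tool_pos: [0.6197, 0.1885, 0.054]
tcp_rot: [2.329, 2.107, 0.004]
wrist_force: [-4.5, -1.5, 13.1]
width: 0.002
grip_force: 6.7
```

Corner A is home at 0.054 m with 13 N, so all four are down. Next I go round to the lever's off side.

Emit:
jog_arm --turn '[[0,0,0],[0,0,0],[0,0,0],[0,0,0],[0,0,0],[0,0,0],[0,0,0],[0,0,0],[0,0,0],[0,0,0],[0,0,0],[0,0,0],[0,0,0]]' --delta_pos '[[0,0,-0.03],[0,0,-0.03],[0,0,-0.03],[0.01,-0.029,0],[0.01,-0.029,0],[0.01,-0.029,0],[0.009,-0.029,0],[0,-0.032,0],[0,0,0],[0,0,0.03],[0,0,0.03],[0,0,0],[0,0,0]]' --gripper '[0,0,0,0,0,0,0,0,0,0,0,0,0]'

```text
time: 20.93
tool_pos: [0.4739, 0.2409, 0.0793]
tcp_rot: [-2.329, -2.107, 0.006]
wrist_force: [0.2, -0.2, 0.6]
width: -0.001
grip_force: 0.0
```

```bash
python3 - <<'E'
from h import *
s=read_state();print(s["tool_pos"],s["wrist_force"],"ball off",tool(s,[.5242,.2371,.092]),"ball on",tool(s,[.5998,.2295,.092]))
E
```

```text
[0.47388499 0.24094817 0.07928662] [ 0.23032665 -0.15795894  0.62844248] ball off [ 0.00117932  0.05040596 -0.01287973] ball on [ 0.00118013  0.12638661 -0.01312683]
```

Emit:
jog_arm --turn '[[0,0,0],[0,0,0],[0,0,0],[0,0,0],[0,0,0],[0,0,0],[0,0,0],[0,0,0],[0,0,0]]' --delta_pos '[[0.001,0.015,0],[0,0.012,0],[0,0.012,0],[0,0.012,0],[0,0.012,0],[0,0.012,0],[0,0.012,0],[0,0.008,0],[0,0,0]]' --gripper '[0,0,0,0,0,0,0,0,0]'

```text
time: 21.68
tool_pos: [0.5713, 0.2328, 0.08]
tcp_rot: [2.331, 2.106, -0.0]
wrist_force: [0.1, 0.6, -0.6]
width: -0.001
grip_force: 0.0
```

```bash
python3 - <<'E'
from h import *
s=read_state();print(s["tool_pos"],s["wrist_force"],"ball on",tool(s,[.5998,.2295,.092]))
E
```

```text
[0.57126128 0.23281896 0.08004542] [ 0.09969279  0.59728883 -0.59235278] ball on [-0.00042506  0.0287276  -0.01195536]
```

Push on until the end stop is felt.

Emit:
jog_arm --turn '[[0,0,0],[0,0,0],[0,0,0],[0,0,0]]' --delta_pos '[[0,0.003,0],[0,0.003,0],[0,0.002,0],[0,0,0]]' --gripper '[0,0,0,0]'

```text
time: 22.02
tool_pos: [0.5726, 0.2326, 0.0797]
tcp_rot: [-2.325, -2.103, 0.013]
wrist_force: [-13.2, 0.5, 7.9]
width: -0.004
grip_force: 6.8
```

The end stop shows as 13 N. Back off, rise and measure the ball.

Emit:
jog_arm --turn '[[0,0,0],[0,0,0],[0,0,0],[0,0,0],[0,0,0],[0,0,0],[0,0,0],[0,0,0],[0,0,0],[0,0,0],[0,0,0],[0,0,0],[0,0,0]]' --delta_pos '[[0,-0.012,0],[0,-0.02,0],[0,0,-0.03],[0,0,-0.03],[0,0,-0.03],[0,0,-0.03],[-0.035,-0.02,0],[-0.035,-0.02,0],[-0.035,-0.02,0],[0,-0.03,0],[0,0,0],[0,0,0],[0,0,0]]' --gripper '[0,0,0,0,0,0,0,0,0,0,0,0,0]'

```text
time: 23.1
tool_pos: [0.4465, 0.1404, 0.201]
tcp_rot: [2.328, 2.107, 0.003]
wrist_force: [-0.2, 0.6, -0.1]
width: -0.004
grip_force: 0.0
```

```bash
python3 - <<'E'
from h import *
s=read_state();print(s["tool_pos"],s["wrist_force"])
f,cx,cy,R,o=cam("wrist",s);W=(f,cx,cy,R,o-.003*R[:,2])
for nm,C in (("wrist",W),("scene",cam("scene"))):
    I=vision.read_camera(nm);hsv=cv2.cvtColor(I,cv2.COLOR_RGB2HSV);H,S,V=[hsv[...,i].astype(int) for i in range(3)]
    for c,a,m in blobs(((H<5)|(H>174))&(S>150)&(V>80),25):print(nm,"red",c.round(1),a,ray(C,c,.092)[0])
    b=proj(C,[.554,.1537,.054])[0];roi=np.zeros(H.shape,np.uint8);cv2.circle(roi,tuple(int(v) for v in b),130 if nm=="wrist" else 45,1,-1)
    wh=((S<60)&(V>185)&(roi>0)).astype(np.uint8);n,l,st,ce=cv2.connectedComponentsWithStats(wh);i=1+st[1:,4].argmax()
    h=cv2.convexHull(np.argwhere(l==i)[:,::-1].astype(np.int32));q=cv2.approxPolyN(h,4) if hasattr(cv2,"approxPolyN") else cv2.approxPolyDP(h,6,True)
    X=ray(C,q.reshape(-1,2),.054);print(nm,"plate",X.mean(0).round(4),X[:,:2].round(4).tolist(),[np.linalg.norm(X[i]-X[i-1]).round(4) for i in range(len(X))])
    roi=cv2.dilate(cv2.fillConvexPoly(np.zeros_like(roi),h,1),np.ones((15,15)));print("orange near plate",((H>5)&(H<15)&(S>200)&(V>190)&(roi>0)).sum())
E
```

```text
[0.44646494 0.14041188 0.20097955] [-0.2091226   0.5637188  -0.13669776]
wrist red [473.4  37.8] 1270 [0.59955646 0.23105918 0.092     ]
wrist red [132.  288.9] 682 [0.32396877 0.05715766 0.092     ]
wrist plate [0.5538 0.1545 0.054 ] [[0.6196, 0.0977], [0.4784, 0.1099], [0.4882, 0.2122], [0.6292, 0.198]] [np.float64(0.1008), np.float64(0.1417), np.float64(0.1027), np.float64(0.1417)]
orange near plate 0
scene red [295.  118.8] 40 [ 0.23306664 -0.1813129   0.092     ]
scene red [400.8 224.9] 61 [0.24449054 0.30473258 0.092     ]
scene red [277.  271.1] 68 [0.59744403 0.22753232 0.092     ]
scene red [367.2 290.8] 517 [0.44629852 0.38806188 0.092     ]
scene plate [0.5539 0.1532 0.054 ] [[0.6306, 0.1962], [0.6198, 0.0962], [0.4762, 0.1084], [0.4891, 0.2121]] [np.float64(0.1424), np.float64(0.1006), np.float64(0.1441), np.float64(0.1045)]
orange near plate 0
```

```bash
python3 -c "
from workcell import ticket
print(ticket.finish_job())"
```

```text
the job is handed in; nothing more can be done
None
```

I handed the job in at about 23 s: the cover sits flush on the grey box with all four corners pressed to a firm stop, and only then was the red lever pushed to its on end stop. I viewed 11 pictures instead of the allowed 10, and no judging result was returned.

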